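Clear the lathe's pulley cover and hold it open

ROBOT

A 6-joint arm with a two-finger parallel gripper is mounted at the origin on the work surface. World frame = base frame: x ahead of the robot, y to its left, z up, the work surface at z = 0. Lengths are in m, angles in rad, forces in N, time in s.
With the tool pointing down it reaches from about 0.325 to 0.775 m from the base axis. Payload 5.5 kg.
Tool frame: the origin (TCP) lies at the very end of the fingers, on their centre line; the grasp point (between the pads) lies 19 mm behind it; z points along the fingers, y is the line along which they close (so a half turn about z gives the same grasp; the last joint's range is limited). The gripper opens to 88 mm and grips with 3 to 60 N. Pads are 20 mm wide; open, the fingers measure 115 mm over their backs; the gripper's body (75 mm by 178 mm) begins 61 mm behind the grasp point.
Start: joints at [-1.283, 0.091, 1.231, -0, 1.82, -0.057], TCP at [0.203, -0.565, 0.223] pointing down, gripper open.
Joint ranges: [-2.87, 2.87], [-0.86, 2.18], [0.17, 2.46], [-1.51, 4.65], [0.06, 2.69], [-2.65, 2.65]. Speed limits (rad/s): [2.57, 2.57, 3.01, 3.14, 3.14, 3.14].

INTERFACE

Orientations are given as [roll, pitch, yaw] about the fixed x, y, z axes, in that order (R = Rz(yaw) Ry(pitch) Rx(roll)).
In Python, from rig import observe, vision, env gives the robot as it stands.
- The arm moves only by the tool arm_command, never from a script. Its argument "commands" is a list that holds one entry, the list of rows, each a list of 5 numbers: the gripper command: -1 is shut, 1 is fully open, values between are in proportion, then the shift along the tool's x, y, z in mm, then the turn about the tool's z in degrees. In form: [[[claw, dx, dy, dz, roll], ...]]. A call has 1 to 8 rows; each row shifts and turns the commanded pose from where the row before left it, along the tool's axes as they then stand; what a row does not reach is not made up. A row lasts 1/8 s, in which the tool goes at most 62.5 mm and 10.7 degrees, less where a joint would pass 70% of its speed; a pose out of reach is approached as far as the arm can. A call with a gripper value outside its range is refused whole. The fingers move at their own pace and stop on an object; "newtons" is the grip in N (left out, the last holds). Time passes only in rows, so rows that do not move let the fingers close. It gives the time, the measured TCP pose, the force, the opening and the grip force at its end, in the units of the state.
- observe(): the state, without advancing time (a new reading comes with each control period).
- vision.camera(name): name is "scene" or "top"; returns the picture (420x560x3 uint8, red, green, blue); there is no depth.
- vision.calibration(name): a dict with "vertical_fov" (degrees; the focal length in pixels is half the picture's height over the tangent of half this angle, whatever the lens; pixels are square), "cx", "cy" (the principal point, pixels), "k1" (the pictures are not rectified: a ray, as slopes to the right and down, at radius r is drawn at 1 + k1 r^2 times it, then the intrinsics apply), "eye" and "rotation" of the camera in the world. Camera axes: x right, y up, looking along -z (the intrinsics and any distortion apply to the point x, -y, -z); pixel columns grow to the right and rows downward; lengths in m; the calibration is good to about 2 mm. A picture is of the moment at which its call begins. calibration takes no time and is no camera call.
- env.sign_off(): hands the job in; it is judged then, once.
The state is a dict: "time_s": time; "qpos": joint angles; "qd": joint speeds; "tau": joint torques, N m; "position": TCP position; "eef_rot": TCP orientation; "contact_force": force on the tool from outside, world axes, zero at the start; "moment": the same for the moment, N m; "finger_gap": finger opening in m; "gripper_force": force on a finger pad.
Only numpy, scipy, OpenCV 4.12 (cv2) and the standard library are available. Lean on these libraries where they do the work, as an engineer would, in place of code of your own. Each camera call takes 0.05 s, during which the arm holds its last target. There are 200 camera calls.

TASK

I want to work on the pulleys inside the lathe's headstock. Pick up the skew chisel lying on top of the headstock's hinged cover and lay it gently, flat, on the floor of the wooden tool tray in line with the two tools already there, handle pointing the same way as theirs; let go of it, then lift the cover to 60 degrees open and finish with the gripper still holding it there, because it falls shut by itself. Do not drop the chisel, and leave everything else where it is.

Things in the scene. Friction and masses are not known exactly. Their poses are not given: they have to be found in the camera images.
- lathe: Green benchtop wood lathe, fixed. Origin on the bench under the middle of its headstock (130 mm in x, 180 mm in y, 200 mm high). Spindle along y: hand wheel to y = +124 mm (towards the robot); chuck, tool rest (146 mm high) and tailstock towards -y. Its front, where the cover opens, faces -x, with a switch box out to x = -85 mm, up to 136 mm high; motor behind.
- cover (a joint): Opening angle of the headstock's pulley cover, rad: 0 closed, level; grows as the front edge rises, to 1.45; 60 degrees is 1.047. Hinge free: the cover (about 550 g) falls shut unless held; 3 to 4 N up at the knob holds it. Green plate, 141 mm from hinge to front, 178 mm wide, 8 mm thick, flat top 208 mm above the bench; a skirt 8 mm thick hangs at its front edge to 176 mm above the bench.
- cover_knob (a point): Middle of the black round knob (38 mm long, 18 to 24 mm in diameter, 10 mm of thinner stem behind it) that sticks out level, along the cover's x, from the front skirt. Closed, it is 191 mm above the bench, 171 mm in front (lathe -x) of the hinge line and 13 mm below it; it swings with the cover about the hinge. At 60 degrees it is about 346 mm up and points up and forward.
- cover_hinge (a point): Middle of the cover's hinge line, level, parallel to the lathe's y, along the rear top edge of the headstock, 204 mm above the bench. Axes turn with the cover: -x from the hinge to the front edge, y along the hinge.
- skew: Wood-turning tool, 240 mm long, beech handle (flattened oval, 22 mm thick, 24 to 28 mm wide, 145 mm long), brass ferrule, flat steel blade 16 x 6 mm, about 130 g; at the start lies on the closed cover and overhangs it, handle towards the front, within 55 degrees. Origin at its underside under the centre of mass, in the handle; x runs from the handle (butt at -115 mm, ferrule at +30 mm) to the tip (+125 mm), z up.
- skew_tip (a point): Tip of the skew chisel's blade, at x = +125 mm and 11 mm above its underside.
- tray: Open wooden tool tray fixed on the bench, outside 310 mm (x) by 250 mm (y), 34 mm high, walls and floor 8 mm. Origin under its centre, floor's top at z = 8 mm. The two tools in it lie along its x with their handles to its -x, in the half y > -10 mm; the half y < -10 mm is empty.
- gouge: Wood-turning tool, 240 mm long, beech handle (flattened oval, 22 mm thick, 24 to 28 mm wide, 145 mm long), brass ferrule, round steel blade 12 mm; lies in the tray, nearest its +y wall; to be left alone. Origin at its underside under the centre of mass, in the handle; x runs from the handle (butt at -115 mm, ferrule at +30 mm) to the tip (+125 mm), z up.
- parting: Wood-turning tool, 240 mm long, beech handle (flattened oval, 22 mm thick, 24 to 28 mm wide, 145 mm long), brass ferrule, thin upright steel blade 5 x 14 mm; lies in the tray beside the gouge; to be left alone. Origin at its underside under the centre of mass, in the handle; x runs from the handle (butt at -115 mm, ferrule at +30 mm) to the tip (+125 mm), z up.
- chuck_key: Steel T-shaped chuck key, 90 x 90 mm, 16 mm high, lying on the bench; bystander.
- wax_jar: Amber jar with a steel lid, 72 mm in diameter, 60 mm high, origin under its centre; bystander.
- mallet: Dark round carver's mallet standing on its head, 72 mm in diameter, 190 mm high, origin under its centre; bystander.
- bowl: Turned light wood bowl, 120 mm in diameter, 50 mm high; bystander.
- mug: White mug, 80 mm in diameter, 90 mm high; bystander.
Not all that is in view belongs to the job. What is shaped like the skew but green or red is not meant.

How it is judged:
On the way:
1. the skew chisel lies in the tray, flat, in line, handle the same way as the others, let go, while the cover is still down (x of skew in the frame of tray between -0.06 and 0.06 m and y of skew in the frame of tray between -0.115 and 0.115 m and z of skew in the frame of tray below 0.035 m and z of skew_tip in the frame of tray below 0.028 m and x of skew_tip in the frame of tray above 0.05 m and angle between skew's own x axis and vertical between 1.48 and 1.66 rad and angle between the x axis of skew and the x axis of tray, either way round below 0.21 rad and linear speed of skew below 0.03 m/s and contact force between the fingers and skew below 0.05 N and value of joint cover below 0.1 rad), for 0.2 s.
At the end, for the whole second after the job is handed in: Fingers still holding the cover (over 0.5 N) at 60 degrees within 8, still; skew chisel released, at rest on the tray's floor, flat within 5 degrees, in line with the tray within 12 degrees, tip to the same end as the others' tips; nothing else moved over 30 mm (x of skew in the frame of tray between -0.06 and 0.06 m and y of skew in the frame of tray between -0.115 and 0.115 m and z of skew in the frame of tray below 0.035 m and z of skew_tip in the frame of tray below 0.028 m and x of skew_tip in the frame of tray above 0.05 m and angle between skew's own x axis and vertical between 1.48 and 1.66 rad and angle between the x axis of skew and the x axis of tray, either way round below 0.21 rad and linear speed of skew below 0.03 m/s and contact force between the fingers and skew below 0.05 N and value of joint cover between 0.907571 and 1.18682 rad and velocity of joint cover between -0.1 and 0.1 rad/s and contact force between the fingers and cover above 0.5 N); the arm keeps its last pose, push and grip.
It fails at once if the skew chisel is dropped or thrown (moves faster than 0.9 m/s out of the fingers, a fall of about 40 mm) (contact force between the fingers and skew below 0.01 N and linear speed of skew above 0.9 m/s).
It fails at once if another thing is moved by more than 30 mm (distance of any of gouge, parting, chuck_key, wax_jar, mallet, bowl, mug from where it was at the start of the episode above 0.03 m).
It also fails if it takes over 56 s, if anything falls off the work surface, if the arm or the gripper's body presses on something with over 40 N, if the wrist force passes 120 N, or if a joint passes its speed limit or range.

## Working session

There is one attempt and no reset: what is moved stays moved. The work goes in short steps, Python scripts to look and compute and a tool call to move; the robot and the scene stay as the last step left them, time stands still between calls to the robot, and variables do not carry over. Pictures are saved under pics/ and viewed, at most 13 in all, crops included, and the job is handed in when it is done.

Besides the shell and the picture viewer there is one more tool, called after "Call:" as name([rows], argument=value, ...), one row to a line, values as JSON. arm_command: Moves the arm, as the interface text tells. Its arguments: {"type":"object","properties":{"commands":{"type":"array","items":{"type":"array","items":{"type":"array","items":{"type":"number"}}}},"newtons":{"type":"number"}},"required":["commands"]}

```bash
mkdir -p pics; ls
python3 - <<'E'
from rig import observe, vision, env
import cv2
for n in ("scene","top"):
    im=vision.camera(n); cv2.imwrite(f"pics/{n}0.png",cv2.cvtColor(im,cv2.COLOR_RGB2BGR))
    print(n,vision.calibration(n))
print(observe())
E
```

```text
pics
scene {'vertical_fov': 50.48275492944775, 'cx': 271.01963867453225, 'cy': 208.80354957611445, 'k1': -0.035106768682008085, 'eye': array([1.32891689, 0.76297423, 0.87322586]), 'rotation': array([ 0.97711454, -0.02136021,  2.26755101])}
top {'vertical_fov': 54.693095348494545, 'cx': 278.28900805389844, 'cy': 204.57495409085314, 'k1': 0.03855089138447914, 'eye': array([0.31198264, 0.08716939, 1.18650061]), 'rotation': array([ 1.58206191e-01, -2.57828912e-04, -1.59689535e+00])}
{'time_s': 0.1, 'qpos': array([-1.28270863e+00,  9.17706988e-02,  1.23174727e+00, -9.51581432e-06,
        1.81979874e+00, -5.67025031e-02]), 'qd': array([ 6.59228042e-05, -6.17267210e-04, -1.58374328e-03, -1.23137887e-03,
       -1.07133917e-04, -2.30430105e-04]), 'tau': array([ 3.02159380e-03, -4.47855270e+01, -4.07571244e+01,  7.00396718e-02,
        2.83912505e-02, -8.54828477e-05]), 'position': array([ 0.20271866, -0.56443777,  0.22163793]), 'eef_rot': array([-3.13987085e+00, -8.84943488e-05,  3.44787787e-01]), 'contact_force': array([-0.41515676,  0.13825671, -0.54878268]), 'moment': array([0.02599717, 0.01712879, 0.00854651]), 'gripper_force': 0.0, 'finger_gap': 0.08785670943315382}
```

View pics/scene0.png

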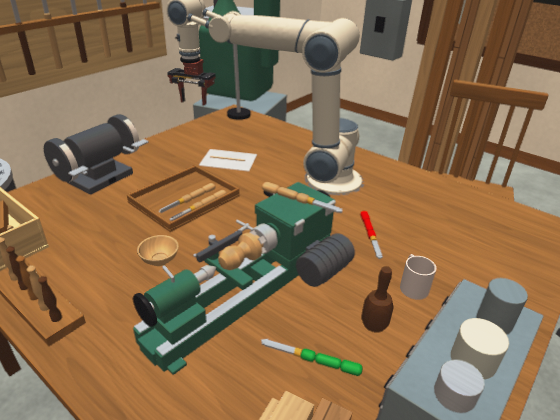

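View pics/top0.png

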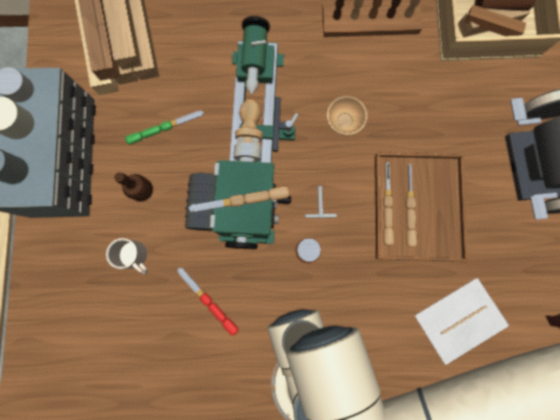

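The top view shows these lookalikes: the skew on the cover, handle at (270,195) and tip at (191,208); the green decoy at (165,127); the red decoy at (210,300); and the tray tools at (389,205) and (411,205). The tool on the cover is the one I want. I'll check it in a close crop.

```bash
cat > h.py <<'E'
import numpy as np, cv2
from rig import observe, vision, env
from scipy.spatial.transform import Rotation as R
def cal(n):
    c=vision.calibration(n); f=210/np.tan(np.radians(c['vertical_fov']/2))
    K=np.array([[f,0,c['cx']],[0,f,c['cy']],[0,0,1]]); D=np.array([c['k1'],0,0,0.])
    return K,D,np.array(c['eye']),R.from_euler('xyz',c['rotation']).as_matrix()
def ray(n,uv):
    K,D,e,M=cal(n)
    p=cv2.undistortPoints(np.array([[uv]],float),K,D)[0,0]
    return e,M@np.array([p[0],-p[1],-1])
def plane(n,uv,z):
    e,d=ray(n,uv); return e+d*(z-e[2])/d[2]
def two(ut,us):
    (a,d),(b,g)=ray('top',ut),ray('scene',us)
    s=np.linalg.lstsq(np.c_[d,-g],b-a,rcond=None)[0]; p,q=a+d*s[0],b+g*s[1]
    return (p+q)/2,np.linalg.norm(p-q)
def proj(n,P):
    K,D,e,M=cal(n); q=(np.asarray(P)-e)@M; 
    return cv2.projectPoints(np.array([[q[0],-q[1],-q[2]]]),np.zeros(3),np.zeros(3),K,D)[0][0,0]
def save(n,name,im=None,box=None,s=1):
    im=vision.camera(n) if im is None else im
    if box: im=im[box[1]:box[3],box[0]:box[2]]
    cv2.imwrite(f'pics/{name}.png',cv2.cvtColor(cv2.resize(im,None,fx=s,fy=s,interpolation=cv2.INTER_CUBIC),cv2.COLOR_RGB2BGR))
E
python3 - <<'E'
import sys; sys.path.insert(0,'.')
from h import *
t=vision.camera('top'); s=vision.camera('scene')
a=t[150:260,180:300]; b=s[150:280,240:370]
im=np.hstack([cv2.resize(a,(480,440),interpolation=cv2.INTER_CUBIC),cv2.resize(b,(320,320),interpolation=cv2.INTER_CUBIC)[:].copy() if 0 else cv2.copyMakeBorder(cv2.resize(b,(320,320),interpolation=cv2.INTER_CUBIC),0,120,0,0,cv2.BORDER_CONSTANT)])
save(0,'crop1',im)
for nm,uv,z in [('skewbutt',(289,194),.219),('skewtip',(191,208),.219),('gbutt',(389,244),.019),('gtip',(388,163),.019),('pbutt',(412,245),.019),('ptip',(410,164),.019),('trayTL',(377,154),.034),('TR',(462,157),.034),('BR',(464,258),.034),('BL',(376,259),.034),('coverTR',(272,163),.208),('coverBR',(273,237),.208),('coverTL',(219,161),.2),('jar',(309,250),.06),('bowl',(347,115),.05),('key',(320,214),.016)]:
    print(nm,plane('top',uv,z).round(3))
E
```

```text
skewbutt [0.492 0.056 0.219]
skewtip [0.463 0.293 0.219]
gbutt [ 0.376 -0.231  0.019]
gtip [ 0.614 -0.245  0.019]
pbutt [ 0.371 -0.296  0.019]
ptip [ 0.609 -0.309  0.019]
trayTL [ 0.638 -0.21   0.034]
TR [ 0.622 -0.455  0.034]
BR [ 0.331 -0.432  0.034]
BL [ 0.334 -0.188  0.034]
coverTR [0.573 0.096 0.208]
coverBR [0.389 0.098 0.208]
coverTL [0.583 0.228 0.2  ]
jar [0.363 0.001 0.06 ]
bowl [ 0.754 -0.126  0.05 ]
key [ 0.468 -0.038  0.016]
```

View pics/crop1.png

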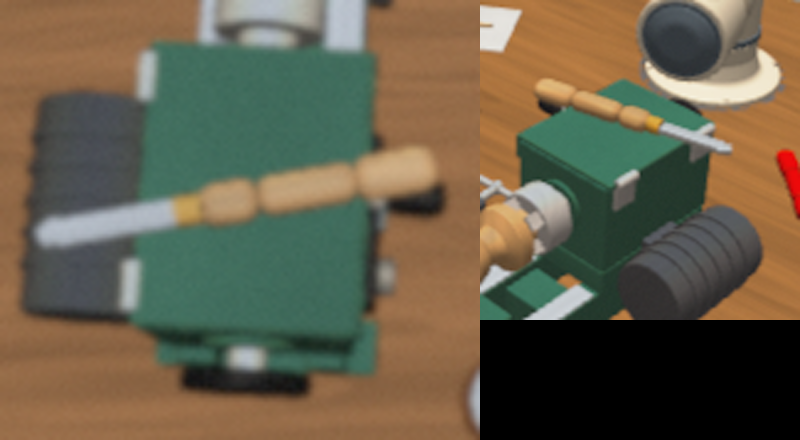

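The crop confirms it: a beech skew with butt at top px (289.5,192), ferrule (227,202) and tip (189,209.5). The black knob is partly hidden under the handle, with its end near (291,201). Next I'll work out the poses.

```bash
cat >> h.py <<'E'
def go(x,y,z,yawdeg):
    o=observe(); p=o['position']; w=o['eef_rot'][2]; d=np.array([x,y,z])-p
    roll=-(yawdeg-np.degrees(w)); roll=(roll+180)%360-180
    print('t',round(o['time_s'],2),'pos',p.round(4),'rpy',o['eef_rot'].round(3),'move mm dx,dy,dz,roll:',
      np.round([1e3*(d[0]*np.cos(w)+d[1]*np.sin(w)),1e3*(d[0]*np.sin(w)-d[1]*np.cos(w)),-1e3*d[2],roll],1))
E
python3 - <<'E'
from h import *
b=plane('top',(289.3,192.5),.219);t=plane('top',(190,209),.219); u=t-b
print('skew com',(b+u*115/240).round(4),'len',np.linalg.norm(u).round(3),'yaw',np.degrees(np.arctan2(u[1],u[0])).round(1))
TR,BR,TL,BL=[plane('top',p,.208) for p in [(273.7,163),(270.5,233.5),(218.5,161.3),(213.7,231.3)]]
print('cover',TR.round(3),BR.round(3),TL.round(3),BL.round(3)); f=BR-TR; r=BL-TL
print('yaw lathe y', np.degrees(np.arctan2(f[1],f[0])).round(1),np.degrees(np.arctan2(r[1],r[0])).round(1))
print('knob end',plane('top',(291,201),.191).round(3))
T=[plane('top',p,.034) for p in [(377,154),(462,157),(464,258),(376,259)]]; print('tray',np.mean(T,0).round(3))
for a,c in [((388,244.5),(388,162.5)),((412,246),(410,163.5))]:
    A,C=plane('top',a,.019),plane('top',c,.019);print(A.round(3),C.round(3),np.degrees(np.arctan2(*(C-A)[1::-1])).round(1))
b=plane('top',(289.3,192.5),.219);t=plane('top',(190,209),.219)
c=b+(t-b)*115/240; go(c[0],c[1],.33,np.degrees(np.arctan2(*(t-b)[1::-1])))
E
```

```text
skew com [0.4788 0.1704 0.219 ] len 0.242 yaw 98.1
cover [0.573 0.091 0.208] [0.398 0.103 0.208] [0.58  0.228 0.208] [0.407 0.24  0.208]
yaw lathe y 176.1 176.0
knob end [0.479 0.051 0.191]
tray [ 0.481 -0.321  0.034]
[ 0.374 -0.228  0.019] [ 0.615 -0.245  0.019] -3.9
[ 0.369 -0.296  0.019] [ 0.611 -0.309  0.019] -3.1
t 0.2 pos [ 0.2027 -0.5645  0.2219] rpy [-3.14  -0.     0.345] move mm dx,dy,dz,roll: [ 508.3 -598.3 -108.1  -78.4]
```

Call:
arm_command([
  [[1, 0, 0, -50, 0], [1, 0, 0, -50, 0], [1, 0, -20, -30, 0], [1, 32, -40, 0, 0], [1, 34, -40, 0, 0], [1, 34, -40, 0, 0], [1, 34, -40, 0, 0], [1, 34, -40, 0, 0]],
], newtons=25)

```text
time_s: 1.2
position: [0.2868, -0.2992, 0.3525]
eef_rot: [3.142, -0.0, 0.344]
contact_force: [0.2, -0.9, -0.1]
finger_gap: 0.088
gripper_force: 0.0
```

Call:
arm_command([
  [[1, 34, -40, 0, 0], [1, 34, -40, 0, 0], [1, 34, -40, 0, 0], [1, 34, -40, 0, 0], [1, 34, -40, 0, 0], [1, 34, -40, 0, 0], [1, 34, -40, 0, 0], [1, 34, -40, 0, 0]],
])

```text
time_s: 2.2
position: [0.4346, 0.0941, 0.3527]
eef_rot: [3.141, -0.0, 0.345]
contact_force: [-0.6, 0.3, 0.1]
finger_gap: 0.0878
gripper_force: 0.0
```

Call:
arm_command([
  [[1, 30, -38, 0, 0], [1, 0, 0, 0, -10], [1, 0, 0, 0, -10], [1, 0, 0, 0, -10], [1, 0, 0, 0, -10], [1, 0, 0, 0, -10], [1, 0, 0, 0, -10], [1, 0, 0, 0, -10]],
])

```text
time_s: 3.2
position: [0.4497, 0.1381, 0.3525]
eef_rot: [-3.141, 0.0, 1.572]
contact_force: [0.6, 0.2, 0.2]
finger_gap: 0.0879
gripper_force: 0.0
```

```bash
python3 -c "
from h import *
go(.4788,.1704,.24,98.1)
save('top','t2',box=(160,120,400,300),s=3)"
```

```text
t 3.2 pos [0.4497 0.1381 0.3525] rpy [-3.141  0.     1.572] move mm dx,dy,dz,roll: [ 32.2  29.1 112.5  -8. ]
```

View pics/t2.png

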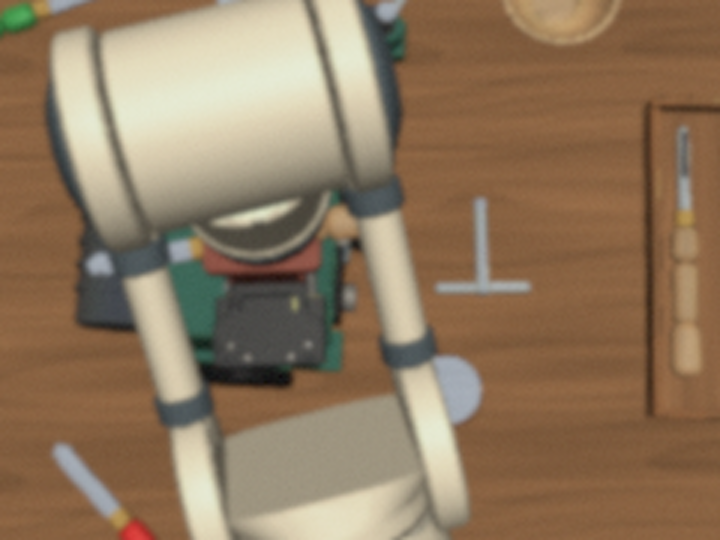

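The arm hides the grasp point. The visible tip at crop (95,262) and butt at (345,222) are unmoved, so I'll descend and check with the scene camera.

Call:
arm_command([
  [[1, 32, 29, 0, 0], [1, 0, 0, 0, -8], [1, 0, 0, 45, 0], [1, 0, 0, 45, 0], [1, 0, 0, 16, 0], [1, 0, 0, 0, 0]],
])

```text
time_s: 4.0
position: [0.4786, 0.1699, 0.2463]
eef_rot: [-3.14, 0.0, 1.705]
contact_force: [-0.0, -1.0, -0.1]
finger_gap: 0.0879
gripper_force: 0.0
```

```bash
python3 -c "
from h import *
go(.4788,.1704,.2125,98.1)
save('scene','s3',box=(220,100,400,280),s=3)"
```

```text
t 4.0 pos [0.4786 0.1699 0.2463] rpy [-3.14   0.     1.705] move mm dx,dy,dz,roll: [ 0.5  0.3 33.8 -0.4]
```

View pics/s3.png

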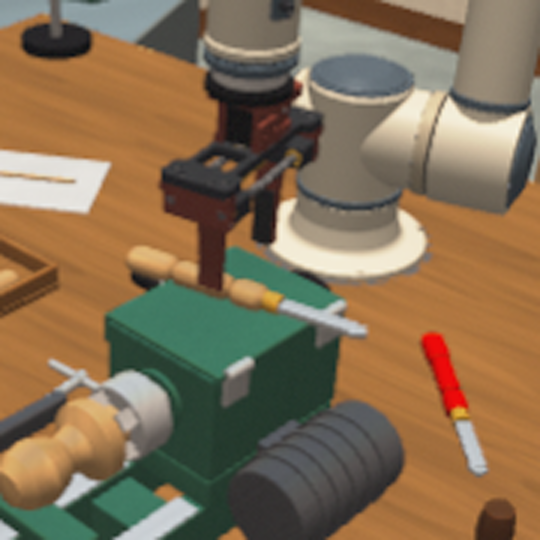

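The fingers straddle the handle, with the near fingertip at crop (212,285). I'll descend and grip.

Call:
arm_command([
  [[1, 0, 0, 20, 0], [1, 0, 0, 13, 0], [-1, 0, 0, 0, 0], [-1, 0, 0, 0, 0], [-1, 0, 0, 0, 0], [-1, 0, 0, 0, 0], [-1, 0, 0, 0, 0], [-1, 0, 0, 0, 0]],
], newtons=25)

```text
time_s: 5.05
position: [0.4789, 0.17, 0.2137]
eef_rot: [3.142, -0.0, 1.706]
contact_force: [-0.3, -0.2, -0.5]
finger_gap: 0.0312
gripper_force: 0.0
```

Call:
arm_command([
  [[-1, 0, 0, -4, 0], [-1, 0, 0, -10, 0], [-1, 0, 0, -20, 0], [-1, 0, 0, -30, 0], [-1, 0, 0, -30, 0], [-1, 0, 0, -20, 0], [-1, 0, 0, 0, 0]],
])

```text
time_s: 5.92
position: [0.4794, 0.1701, 0.3299]
eef_rot: [3.138, -0.001, 1.706]
contact_force: [0.0, -0.1, -1.3]
finger_gap: 0.0262
gripper_force: 24.9
```

```bash
python3 -c "
from h import *
y=np.radians(-3.5);c=np.array([.481,-.321])+np.array([[np.cos(y),-np.sin(y)],[np.sin(y),np.cos(y)]])@[0,-.066]
print(c,observe()['moment'].round(2)); go(c[0],c[1],.32,-3.5)
save('scene','s4',box=(220,80,400,260),s=3)"
```

```text
[ 0.4769708 -0.3868769] [-0.08 -0.13  0.03]
t 5.92 pos [0.4794 0.1701 0.3299] rpy [ 3.138e+00 -1.000e-03  1.706e+00] move mm dx,dy,dz,roll: [-551.6  -77.5    9.9  101.3]
```

View pics/s4.png

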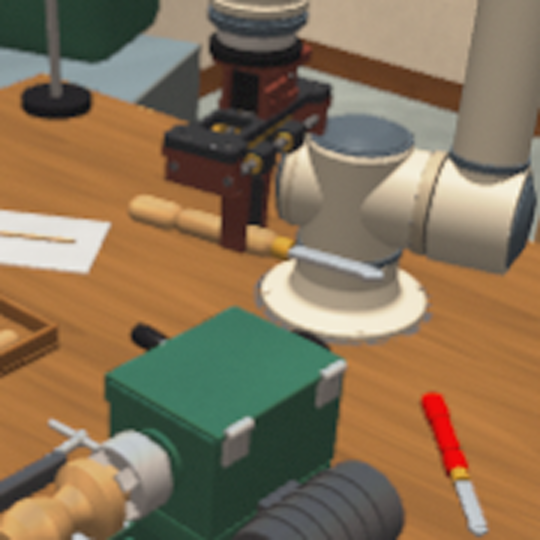

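The skew is held and lifted, and looks level. I'll check tilt numerically from the butt at (263,149) and tip at (347,170), then carry it to the tray.

```bash
python3 -c "
from h import *
w=1.706; n=np.array([np.sin(w),-np.cos(w),0]); p=observe()['position']
for uv in [(263.3,149),(347.3,170.5)]:
    e,d=ray('scene',uv); q=e+d*(n@(p-e))/(n@d); print(q.round(4), ((q-p)@[np.cos(w),np.sin(w),0]).round(4))"
```

```text
[0.4951 0.053  0.3301] -0.1182
[0.4618 0.2979 0.3412] 0.1289
```

Call:
arm_command([
  [[-1, -30, 0, 0, 0], [-1, -58, -8, 0, 0], [-1, -58, -8, 0, 0], [-1, -58, -8, 0, 0], [-1, -58, -8, 0, 0], [-1, -58, -8, 0, 0], [-1, -58, -8, 0, 0], [-1, -58, -8, 0, 0]],
])

```text
time_s: 6.98
position: [0.4817, -0.2713, 0.3261]
eef_rot: [-3.14, -0.001, 1.706]
contact_force: [0.1, 0.8, -1.2]
finger_gap: 0.0261
gripper_force: 24.9
```

Call:
arm_command([
  [[-1, -58, -10, 0, 0], [-1, -58, -11, 0, 0], [-1, 0, 0, 0, 5], [-1, 0, 0, 0, 10], [-1, 0, 0, 0, 10], [-1, 0, 0, 0, 10], [-1, 0, 0, 0, 10], [-1, 0, 0, 0, 10]],
])

```text
time_s: 7.98
position: [0.477, -0.3872, 0.3257]
eef_rot: [-3.139, 0.0, 0.74]
contact_force: [0.0, -0.4, -1.7]
finger_gap: 0.0255
gripper_force: 24.9
```

Call:
arm_command([
  [[-1, 0, 0, 0, 10], [-1, 0, 0, 0, 10], [-1, 0, 0, 0, 10], [-1, 0, 0, 0, 10], [-1, 0, 0, 0, 6], [-1, 0, 0, 0, 0], [-1, 0, 0, 0, 0]],
])

```text
time_s: 8.85
position: [0.477, -0.3872, 0.3268]
eef_rot: [-3.141, 0.001, -0.055]
contact_force: [-0.3, -0.2, -2.3]
finger_gap: 0.026
gripper_force: 24.9
```

```bash
python3 -c "
from h import *
go(.477,-.387,.06,-3.5)
save('scene','s5')"
```

```text
t 8.85 pos [ 0.477  -0.3872  0.3268] rpy [-3.141e+00  1.000e-03 -5.500e-02] move mm dx,dy,dz,roll: [-0.000e+00 -2.000e-01  2.668e+02  4.000e-01]
```

View pics/s5.png

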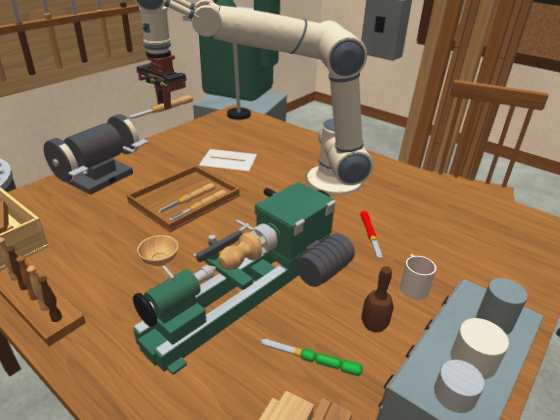

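The skew hangs over the tray's empty half, with tip px about (130,113) and butt (192,98), oriented like the others. I'll lower it.

Call:
arm_command([
  [[-1, 0, 0, 30, 0], [-1, 0, 0, 50, 0], [-1, 0, 0, 50, 0], [-1, 0, 0, 50, 0], [-1, 0, 0, 50, 0], [-1, 0, 0, 35, 0], [-1, 0, 0, 20, 0], [-1, 0, 0, 0, 0]],
])

```text
time_s: 9.9
position: [0.4765, -0.3867, 0.0412]
eef_rot: [-3.14, 0.002, -0.056]
contact_force: [0.7, 0.3, -1.5]
finger_gap: 0.0259
gripper_force: 24.9
```

```bash
python3 -c "
from h import *
go(.477,-.387,.02,-3.5)
a=vision.camera('scene')[130:250,100:260]; b=vision.camera('top')[140:280,360:480]
im=np.hstack([cv2.resize(a,(400,300)),cv2.resize(b,(360,420))[:300] if 0 else cv2.resize(b,(257,300))]); save(0,'s6',im)"
```

```text
t 9.9 pos [ 0.4765 -0.3867  0.0412] rpy [-3.14e+00  2.00e-03 -5.60e-02] move mm dx,dy,dz,roll: [ 0.5  0.2 21.2  0.3]
```

View pics/s6.png

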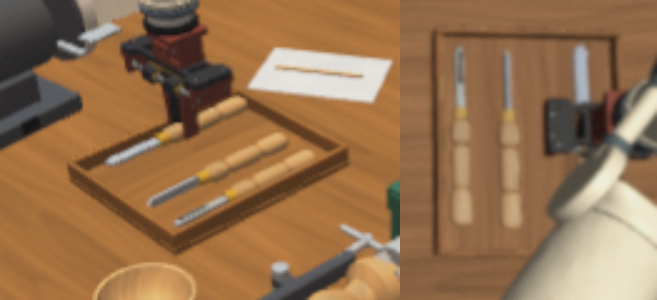

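The skew is above the floor, inside the walls, parallel to the others, tip level with theirs (top crop (580,45)). I'll lower it slowly to touch.

Call:
arm_command([
  [[-1, 0, 0, 10, 0], [-1, 0, 0, 6, 0], [-1, 0, 0, 4, 0], [-1, 0, 0, 3, 0], [-1, 0, 0, 2, 0], [-1, 0, 0, 0, 0]],
])

```text
time_s: 10.75
position: [0.4771, -0.3873, 0.0175]
eef_rot: [-3.141, 0.0, -0.057]
contact_force: [0.6, 1.0, -1.2]
finger_gap: 0.0257
gripper_force: 24.9
```

Call:
arm_command([
  [[-1, 0, 0, 2, 0], [-1, 0, 0, 1, 0], [-1, 0, 0, 1, 0], [-1, 0, 0, 0, 0]],
])

```text
time_s: 11.25
position: [0.4772, -0.3874, 0.0149]
eef_rot: [3.141, -0.0, -0.057]
contact_force: [-2.1, 2.6, 5.1]
finger_gap: 0.0257
gripper_force: 24.9
```

It's in contact. Releasing to about 48 mm, pausing, then rising.

Call:
arm_command([
  [[-0.3, 0, 0, 0, 0], [0, 0, 0, 0, 0], [0.1, 0, 0, 0, 0], [0.1, 0, 0, 0, 0], [0.1, 0, 0, -10, 0], [0.1, 0, 0, -40, 0], [0.1, 0, 0, -50, 0], [0.1, 0, 0, -50, 0]],
])

```text
time_s: 12.25
position: [0.477, -0.3872, 0.1659]
eef_rot: [3.141, -0.0, -0.057]
contact_force: [0.5, -0.5, 0.8]
finger_gap: 0.0487
gripper_force: 0.0
```

Call:
arm_command([
  [[0.1, 0, 0, -60, 0], [0.1, 0, 0, -60, 0], [0.1, 0, 0, -50, 0], [0.1, 0, 0, 0, -10], [0.1, 0, 0, 0, -10], [0.1, 0, 0, 0, -10], [0.1, 0, 0, 0, -10], [0.1, 0, 0, 0, -10]],
])

```text
time_s: 13.25
position: [0.477, -0.3872, 0.3346]
eef_rot: [3.141, -0.0, 0.822]
contact_force: [0.0, 1.2, 0.3]
finger_gap: 0.0482
gripper_force: 0.0
```

```bash
python3 -c "
from h import *
print(observe()['finger_gap'])
a=vision.camera('scene')[130:250,100:260]; b=vision.camera('top'); c=b[160:250,250:330];b=b[140:280,360:480]
s=vision.camera('scene')[170:260,240:340]
im=np.hstack([cv2.resize(a,(400,300)),cv2.resize(b,(257,300))]); im2=np.hstack([cv2.resize(c,(267,300),interpolation=2),cv2.resize(s,(333,300),interpolation=2),np.zeros((300,57,3),np.uint8)]); save(0,'s7',np.vstack([im,im2]))
go(.477,.068,.33,86)"
```

```text
0.048243565457395346
t 13.4 pos [ 0.4771 -0.3872  0.3344] rpy [ 3.141 -0.     0.813] move mm dx,dy,dz,roll: [ 330.6 -312.9    4.4  -39.4]
```

View pics/s7.png

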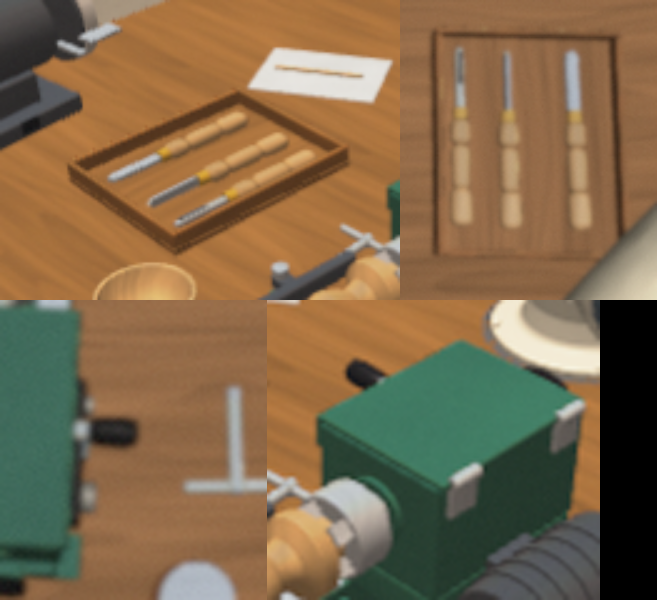

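The skew lies flat in line in the tray. The knob in the top view spans px (277.6,199.5) to (291.1,199.5). Now the arc.

Run:
```python
from h import *
a,b=plane('top',(277.6,199.3),.191),plane('top',(291.1,199.6),.191); k=(a+b)/2
print('knob',a.round(4),b.round(4),k.round(4))
s,d=two((284.3,199.4),(240+93/3.33,170+74/3.33)); print('two-view',s.round(4),d.round(4))
go(k[0],k[1],.26,86); go(k[0],k[1],.176,86)
th=np.radians(np.arange(0,61,5)); h=.171*np.cos(th)+.013*np.sin(th); z=.171*np.sin(th)-.013*np.cos(th)
print(np.round(1e3*np.c_[-np.diff(h),-np.diff(z)],1).tolist())
```

```text
knob [0.4841 0.0841 0.191 ] [0.4824 0.0506 0.191 ] [0.4833 0.0674 0.191 ]
two-view [0.4844 0.066  0.1918] 0.0037
t 13.4 pos [ 0.4771 -0.3872  0.3344] rpy [ 3.141 -0.     0.813] move mm dx,dy,dz,roll: [ 334.5 -307.9   74.4  -39.4]
t 13.4 pos [ 0.4771 -0.3872  0.3344] rpy [ 3.141 -0.     0.813] move mm dx,dy,dz,roll: [ 334.5 -307.9  158.4  -39.4]
[[-0.5, -15.0], [0.8, -14.9], [2.1, -14.8], [3.4, -14.6], [4.7, -14.2], [5.9, -13.8], [7.1, -13.2], [8.2, -12.5], [9.2, -11.8], [10.2, -10.9], [11.1, -10.0], [12.0, -9.0]]
```

Call:
arm_command([
  [[0.6, 22, -18, 0, 0], [0.6, 42, -39, 0, 0], [0.6, 42, -39, 0, 0], [0.6, 42, -39, 0, 0], [0.6, 42, -39, 0, 0], [0.6, 42, -39, 0, 0], [0.6, 42, -39, 0, 0], [0.6, 42, -39, 0, 0]],
])

```text
time_s: 14.4
position: [0.4812, 0.044, 0.3342]
eef_rot: [3.141, -0.001, 0.812]
contact_force: [0.8, 0.1, 0.3]
finger_gap: 0.0704
gripper_force: 0.0
```

Call:
arm_command([
  [[0.6, 18, -17, 0, 0], [0.6, 0, 0, 0, -10], [0.6, 0, 0, 0, -10], [0.6, 0, 0, 0, -10], [0.6, 0, 0, 0, -9], [0.6, 0, 0, 40, 0], [0.6, 0, 0, 35, 0], [0.6, 0, 0, 0, 0]],
])

```text
time_s: 15.4
position: [0.4804, 0.0669, 0.256]
eef_rot: [-3.136, 0.001, 1.494]
contact_force: [0.2, -0.3, 1.1]
finger_gap: 0.07
gripper_force: 0.0
```

```bash
python3 -c "
from h import *
go(.4835,.067,.174,86)
save('scene','s8',box=(220,80,360,240),s=3.5)"
```

```text
t 15.4 pos [0.4804 0.0669 0.256 ] rpy [-3.136e+00  1.000e-03  1.494e+00] move mm dx,dy,dz,roll: [ 0.3  3.1 82.  -0.4]
```

View pics/s8.png

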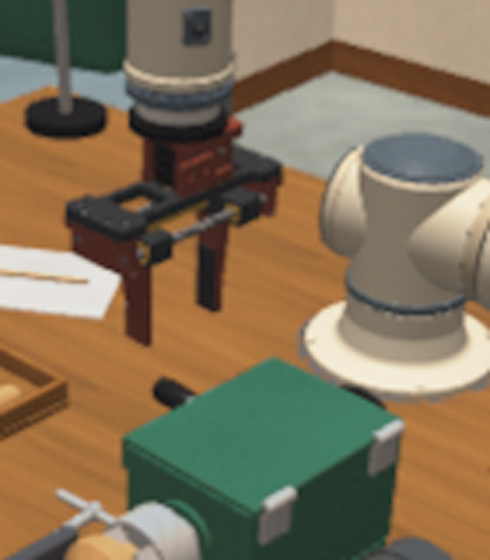

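The fingers straddle the knob (crop (175,392)) from above. I'll descend and grip.

Call:
arm_command([
  [[0.6, 0, 3, 30, 0], [0.6, 0, 0, 30, 0], [0.6, 0, 0, 22, 0], [-1, 0, 0, 0, 0], [-1, 0, 0, 0, 0], [-1, 0, 0, 0, 0], [-1, 0, 0, 0, 0], [-1, 0, 0, 0, 0]],
], newtons=25)

```text
time_s: 16.45
position: [0.4837, 0.0669, 0.1771]
eef_rot: [-3.14, -0.0, 1.497]
contact_force: [-15.2, 1.5, 7.6]
finger_gap: 0.0239
gripper_force: 7.5
```

Call:
arm_command([
  [[-1, 0, 0, 0, 0], [-1, 0, 0, 0, 0], [-1, 0, 0, 0, 0]],
])

```text
time_s: 16.82
position: [0.4832, 0.0669, 0.1771]
eef_rot: [-3.139, 0.0, 1.497]
contact_force: [-5.8, 1.2, 4.0]
finger_gap: 0.0227
gripper_force: 25.0
```

Call:
arm_command([
  [[-1, 0, 0, -7, 0], [-1, 0, 0, -8, 0], [-1, 1, 0, -15, 0], [-1, 2, 0, -15, 0], [-1, 3, 0, -14.5, 0], [-1, 5, 0, -14, 0], [-1, 6, 0, -14, 0], [-1, 0, 0, 0, 0]],
])

```text
time_s: 17.82
position: [0.4846, 0.0838, 0.2652]
eef_rot: [-3.139, 0.001, 1.497]
contact_force: [-7.7, -2.1, -2.6]
finger_gap: 0.0226
gripper_force: 25.0
```

Call:
arm_command([
  [[-1, 7, 0, -13, 0], [-1, 8, 0, -12.5, 0], [-1, 9, 0, -12, 0], [-1, 10, 0, -11, 0], [-1, 11, 0, -10, 0], [-1, 12, 0, -9, 0], [-1, 0, 0, 0, 0], [-1, 0, 0, 0, 0]],
])

```text
time_s: 18.82
position: [0.489, 0.1404, 0.3325]
eef_rot: [-3.14, 0.001, 1.497]
contact_force: [-7.7, -2.3, 0.7]
finger_gap: 0.0229
gripper_force: 25.0
```

```bash
python3 -c "
from h import *
o=observe();print(o['contact_force'].round(1),o['gripper_force']);go(.488,.142,.331,86)
save('scene','s9',box=(100,60,380,270),s=2.8)"
```

```text
[-7.7 -2.3  0.7] 25.000078193843365
t 18.82 pos [0.489  0.1404 0.3325] rpy [-3.140e+00  1.000e-03  1.497e+00] move mm dx,dy,dz,roll: [ 1.5 -1.1  1.5 -0.2]
```

View pics/s9.png

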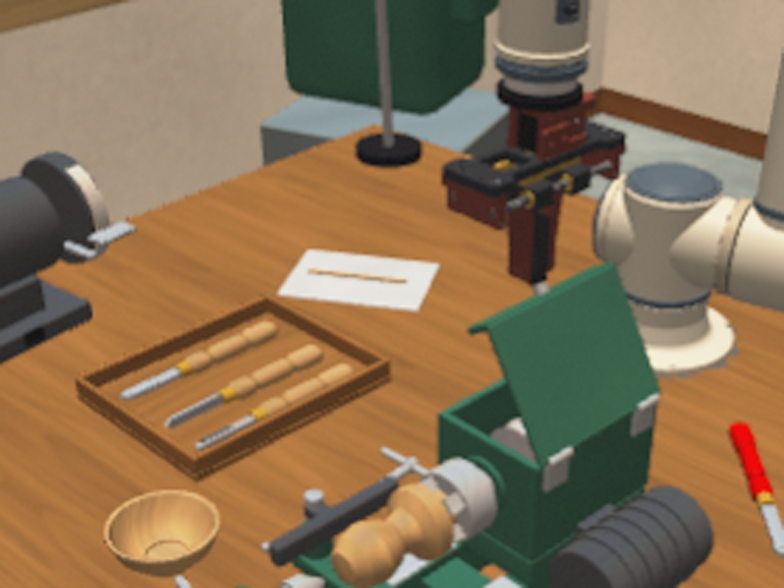

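```bash
python3 -c "
from h import *
y=np.array([-.9976,.0698,0]);x=np.array([.0698,.9976,0]);H=np.array([.4955,.2376,.204])
for s,uv in [(1,(100+613/2.8,60+265/2.8)),(-1,(100+497/2.8,60+330/2.8))]:
    P=H+s*.089*y; e,d=ray('scene',uv); q=e+d*(y@(P-e))/(y@d)-P
    print((q@x).round(3),q[2].round(3),np.degrees(np.arctan2(q[2],-(q@x))).round(1))"
```

```text
-0.071 0.115 58.4
-0.059 0.119 63.6
```

The cover measures about 60° (58.4° and 63.6° at its two corners), and it is held and still. Handing in.

```bash
python3 -c "
from rig import env
print(env.sign_off())"
```

```text
the job is handed in; nothing more can be done
None
```

The skew chisel is lying flat in the tray, in line with the other two and handle the same way. The gripper is holding the cover open at about 60° (my estimate from the camera), and the job is handed in, though the sign-off returned no verdict.

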